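Third hand: press the heat sink against the jig's sprung stop

ROBOT

A 7-joint arm with a two-finger parallel gripper is mounted at the origin on the work surface. World frame = base frame: x ahead of the robot, y to its left, z up, the work surface at z = 0. Lengths are in m, angles in rad, forces in N, time in s.
With the tool pointing down it reaches from about 0.375 to 0.925 m from the base axis. Payload 3.1 kg.
Tool frame: the origin (TCP) lies midway between the tips of the shut fingers; the grasp point (between the pads) lies 19 mm behind it; z points along the fingers, y is the line along which they close (so a half turn about z gives the same grasp; the last joint's range is limited). The gripper opens to 85 mm and grips with 20 to 120 N. Pads are 22 mm wide; open, the fingers measure 114 mm over their backs; the gripper's body (76 mm by 85 mm) begins 54 mm behind the grasp point. The pads swing forward as they close: fully open they stand 13 mm farther back than shut.
Start: joints at [1.224, 0.383, 0.044, 1.598, -0.018, 1.161, -0.05], TCP at [0.16, -0.63, 0.231] pointing down, gripper open.
Joint ranges: [-2.61, 2.61], [-0.41, 2.15], [-1.48, 1.57], [0, 2.5], [-1.57, 4.71], [0.05, 1.97], [-2.85, 2.85]. Speed limits (rad/s): [2.79, 2.79, 3.14, 3.14, 3.14, 3.14, 3.14].

INTERFACE

Orientations are given as a unit quaternion [x, y, z, w].
In Python, from station import ctrl gives the robot as it stands. The module is installed in compiled form; this text tells all that it offers.
- The arm moves only by the tool carry_out, never from a script. Its arguments are lists of equal length, an entry for each row: "xyz": the shift along the tool's x, y, z in m, a list of three; "yaw": the turn about the tool's z in degrees; "gripper": the opening, from 0 (shut) to 1 (fully open). In form: {"xyz": [[dx, dy, dz], ...], "yaw": [yaw, ...], "gripper": [gripper, ...]}. A call has exactly 5 rows; each row shifts and turns the commanded pose from where the row before left it, along the tool's axes as they then stand; what a row does not reach is not made up. A row lasts 1/12 s, in which the tool goes at most 41.7 mm and 7.16 degrees, less where a joint would pass 70% of its speed; a pose out of reach is approached as far as the arm can. A call with a gripper value outside its range is refused whole. The fingers move at their own pace and stop on an object; the grip force is fixed at half the most. Time passes only in rows, so rows that do not move let the fingers close, or fill a call up. It gives the time, the measured TCP pose, the force, the opening and the grip force at its end, in the units of the state.
- ctrl.observe(): the state, without advancing time (a new reading comes with each control period).
- ctrl.read_camera(name): name is "scene" or "top"; returns (picture, depth): 384x512x3 uint8, red, green, blue; 384x512 float32, m along the optical axis (not along the pixel's ray), 0 where there is no reading.
- ctrl.camera_info(name): a dict with "vertical_fov" (degrees; the focal length in pixels is half the picture's height over the tangent of half this angle, whatever the lens; pixels are square), "cx", "cy" (the principal point, pixels), "dist_coeffs" ([k1, k2, p1, p2, k3] as OpenCV has them; the pictures are not rectified), "R" (3x3) and "t" (3): a world point X has camera coordinates R X + t. Camera axes: x right, y down, z forward; pixel columns grow to the right and rows downward; lengths in m; the calibration is good to about 2 mm. A picture is of the moment at which its call begins. camera_info takes no time and is no camera call.
- ctrl.hand_in(): hands the job in; it is judged then, once.
The state is a dict: "clock": time; "q": joint angles; "qd": joint speeds; "tau": joint torques, N m; "eef_pos": TCP position; "ee_rot": TCP orientation; "contact_force": force on the tool from outside, world axes, zero at the start; "ft_torque": the same for the moment, N m; "width": finger opening in m; "grasp_force": force on a finger pad.
Only numpy, scipy, OpenCV 4.12 (cv2) and the standard library are available. Lean on these libraries where they do the work, as an engineer would, in place of code of your own. Each camera call takes 0.05 s, during which the arm holds its last target. There are 200 camera calls.

TASK

Take the taller of the two finned heat sinks, stand it upright on the bed of the fastening jig with its flat back squarely facing the steel stop plate and centred across it, and press it against the plate with a steady 7 newtons or so, which moves the sprung plate back about half of its 30 mm travel; never drive the plate to the end of its travel. Leave everything else on the bench where it is. Finish while still holding the heat sink pressed there with the gripper, so that a colleague can put in the screws from behind: do not let go.

Things in the scene. Friction and masses are not known exactly. Their poses are not given: they have to be found in the camera images.
- sink_center (a point): centre of the tall heat sink, 30 mm above its foot: plain aluminium, loose, about 0.15 kg, standing on a mat 3 mm thick (foot 3 mm above the table). 36 mm deep (x), 44 mm wide (y), 60 mm high (z, up). Its +x side is the flat back with two screw holes; five upright fins point to -x. The two flat outer sides, 44 mm apart along y, are good to grip
- sink_back (a point): centre of the tall heat sink's flat back face: 18 mm from its centre along its +x, 30 mm above its foot; axes as the sink's
- jig: the fixed jig: black bed 170 mm long (x), 110 wide (y), 12 thick, an upright steel stop plate across it and two grey posts 48 mm high behind it. Origin: centre of the bed's underside, 3 mm above the table; the bed's upper face is 12 mm above the origin. +x is the way a part is pushed against the plate; the free bed before the plate, 90 mm long, is on the -x side
- plate_face (a point): middle of the stop plate's front face (looking to the jig's -x), 30 mm above the bed's upper face; axes as the jig's; moves with the plate. The plate is 104 mm wide, 46 high, 8 thick, on the jig's centre line (y = 0); with the springs relaxed its front face is 5 mm to +x of the jig's origin
- plate (a joint): how far the sprung stop plate has been pushed back along the jig's +x, in m: 0 relaxed, 0.030 at the end of its travel. The springs push back with 0.4 N per mm, so 7 N at 17.5 mm; it returns when let go
- low_sink: the shorter heat sink: same make and footprint as the tall one but 28 mm high. Not wanted. Origin at the centre of its underside
- flux_jar: closed white jar, 40 mm diameter, 40 mm high, standing. Origin at the centre of its underside
- capacitor: black capacitor can, 19 mm diameter, 28 mm high, standing. Origin at the centre of its underside
- phone: opened phone lying flat, 72 x 150 x 8 mm. Origin at the centre of its underside
- board: spare green circuit board lying flat, 70 x 100 mm, up to 14 mm high with its components. Origin at the centre of its underside
- screw_tray: grey open tray with four compartments, 100 x 140 x 22 mm. Origin at the centre of its underside
- driver: screwdriver lying on the mat, 170 mm long, handle up to about 26 mm thick. Origin on its length, at its underside
Not all that is in view belongs to the job. What is shaped like the part that bears sink_center but green or red is not meant.

How it is judged:
By the outcome, as a careful person would: the job done as asked, in the order asked, and still so for the second after the job is handed in, while the arm keeps its last pose, push and grip.
It also fails if it takes over 42 s, if anything falls off the work surface, if the arm or the gripper's body presses on something with over 40 N, if the wrist force passes 120 N, or if a joint passes its speed limit or range.

## Working session

There is one attempt and no reset: what is moved stays moved. The work goes in short steps, Python scripts to look and compute and a tool call to move; the robot and the scene stay as the last step left them, time stands still between calls to the robot, and variables do not carry over. Pictures are saved under pics/ and viewed, at most 10 in all, crops included, and the job is handed in when it is done.

Besides the shell and the picture viewer there is one more tool, called after "Emit:" as name(argument=value, ...), one argument or row to a line, values as JSON. carry_out: Moves the arm, as the interface text tells. Its arguments: {"type":"object","properties":{"xyz":{"type":"array"},"yaw":{"type":"array"},"gripper":{"type":"array"}},"required":["xyz","yaw","gripper"]}

```bash
mkdir -p pics; cat > h.py <<'E'
import numpy as np, cv2
from station import ctrl
def cam(n):
    i=ctrl.camera_info(n); f=192/np.tan(np.radians(i["vertical_fov"])/2)
    K=np.array([[f,0,i["cx"]],[0,f,i["cy"]],[0,0,1]]); return K,np.array(i["dist_coeffs"],float),np.array(i["R"]),np.array(i["t"])
def ray(n,px):
    K,d,R,t=cam(n); u=cv2.undistortPoints(np.array(px,float).reshape(-1,1,2),K,d).reshape(-1,2)
    return -R.T@t, np.c_[u,np.ones(len(u))]@R
def onplane(n,px,z):
    c,v=ray(n,px); return c+v*((z-c[2])/v[:,2])[:,None]
def bydepth(n,px,dep):
    c,v=ray(n,px); return c+v*np.array([dep[int(round(p[1])),int(round(p[0]))] for p in px])[:,None]
def snap(n,name=None):
    p,d=ctrl.read_camera(n)
    if name: cv2.imwrite("pics/"+name,p[:,:,::-1]); np.savez("pics/"+name+".npz",p=p,d=d)
    return p,d
E
python3 - <<'E'
from h import *
for n in("top","scene"):
    snap(n,n+"1.png"); K,d,R,t=cam(n); print(n,K[0,0],d,-R.T@t,R[2])
s=ctrl.observe(); print(s)
E
```

```text
top 393.1043456980224 [-0.10216014  0.          0.          0.          0.        ] [ 0.36256275 -0.10406276  1.12298133] [ 0.18621068  0.01454755 -0.98240213]
scene 483.47969550037897 [0.0060561 0.        0.        0.        0.       ] [ 1.1581069  -0.06029739  0.9235686 ] [-0.56103302 -0.0394063  -0.82685494]
{'clock': 0.1, 'q': array([ 1.22421914,  0.38376721,  0.04384193,  1.59940835, -0.01790529,
        1.16118372, -0.04989794]), 'qd': array([ 0.00028822, -0.00133348,  0.00112573, -0.00097564,  0.00029419,
        0.00043892, -0.00065522]), 'tau': array([ 2.32155602e-03, -4.34726179e+01,  1.02910191e+00, -2.50454164e+01,
        1.08577183e-02,  5.43576069e-03,  2.28129707e-06]), 'eef_pos': array([ 0.15983209, -0.6291709 ,  0.2300078 ]), 'ee_rot': array([ 9.92268354e-01,  1.24105218e-01, -2.07686418e-04, -1.16875170e-03]), 'contact_force': array([0.03560171, 0.82025581, 0.17330873]), 'ft_torque': array([ 0.03217683, -0.03216523,  0.04741103]), 'grasp_force': 0.0, 'width': 0.08518027674619735}
```

View pics/top1.png

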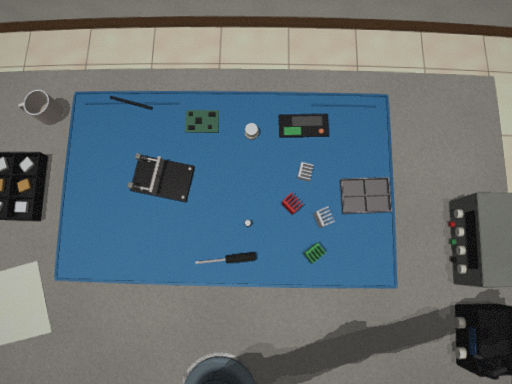

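View pics/scene1.png

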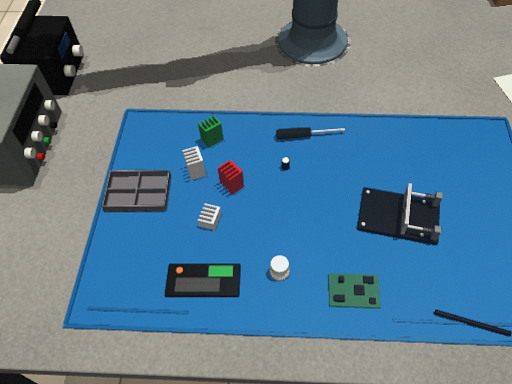

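The top view shows the jig at (162,177) with its plate at (156,175) and the posts to its left. The white tall sink is at (324,217), the low sink at (305,171), and the red and green decoys at (292,203) and (315,252). In the scene view the tall sink is at (194,163) and the jig at (400,215).

```bash
python3 - <<'E'
from h import *
o=[]
for n,(a,b,c,d) in(("top",(285,180,345,265)),("scene",(170,130,250,240)),("top",(120,145,205,210)),("scene",(350,175,450,250))):
    p=np.load(f"pics/{n}1.png.npz")["p"][b:d,a:c,::-1]; s=min(395/(c-a),295/(d-b)); im=cv2.resize(p,None,fx=s,fy=s,interpolation=cv2.INTER_CUBIC)
    z=np.zeros((300,400,3),np.uint8); z[:im.shape[0],:im.shape[1]]=im; o.append(z); print(n,s)
cv2.imwrite("pics/crop.png",np.vstack([np.hstack(o[:2]),np.hstack(o[2:])]))
for n in("top","scene"):
    q=np.load(f"pics/{n}1.png.npz"); p=q["p"].astype(int); D=q["d"]
    v,u=np.mgrid[0:384,0:512]; uv=np.c_[u.ravel(),v.ravel()]; c,r=ray(n,uv); P=(c+r*D.reshape(-1,1)).reshape(384,512,3)
    np.save(f"pics/P_{n}.npy",P)
    sat=p.max(2)-p.min(2); box=(P[...,0]>.2)&(P[...,0]<.6)&(P[...,1]<-.15)&(P[...,1]>-.45)
    m=(box&(sat<40)&(P[...,2]>.02)&(P[...,2]<.09)).astype(np.uint8)
    k,l,st,ce=cv2.connectedComponentsWithStats(m)
    for i in range(1,k):
        if st[i,4]>15: X=P[l==i]; t=X[X[:,2]>X[:,2].max()-.012]; print(n,st[i],X.min(0).round(3),X.max(0).round(3),np.median(t,0).round(3),len(t))
    mb=(P[...,0]>.2)&(P[...,0]<.6)&(P[...,1]>.1)&(P[...,1]<.5)
    for zz in((.011,.019),(.05,.07)):
        X=P[mb&(P[...,2]>zz[0])&(P[...,2]<zz[1])&(sat<40)]; print(n,zz,len(X),cv2.minAreaRect(X[:,:2].astype(np.float32)*1000) if len(X)>3 else 0)
E
```

```text
top 3.4705882352941178
scene 2.6818181818181817
top 4.538461538461538
scene 3.933333333333333
top [299 177  12   3  21] [ 0.592 -0.243  0.021] [ 0.6   -0.212  0.034] [ 0.596 -0.228  0.029] 20
top [341 178  42  36 131] [ 0.498 -0.448  0.02 ] [ 0.6   -0.331  0.029] [ 0.538 -0.353  0.024] 131
top [314 207  21  21 164] [ 0.457 -0.303  0.02 ] [ 0.509 -0.254  0.068] [ 0.482 -0.273  0.062] 111
top (0.011, 0.019) 933 ((509.62457275390625, 309.13189697265625), (128.73583984375, 448.8282775878906), 24.0146541595459)
top (0.05, 0.07) 102 ((578.8616333007812, 230.06582641601562), (77.20044708251953, 56.780906677246094), 78.40624237060547)
scene [199 126   8  13  43] [ 0.384 -0.278  0.02 ] [ 0.412 -0.256  0.059] [ 0.4   -0.267  0.052] 10
scene [183 146  22  29 420] [ 0.46  -0.302  0.02 ] [ 0.512 -0.254  0.068] [ 0.486 -0.278  0.062] 240
scene [120 170  29   4  57] [ 0.501 -0.45   0.02 ] [ 0.51  -0.386  0.027] [ 0.505 -0.415  0.023] 57
scene [142 170  28  38 148] [ 0.5   -0.381  0.02 ] [ 0.6   -0.331  0.029] [ 0.551 -0.341  0.023] 148
scene [132 175  24  32  81] [ 0.515 -0.412  0.02 ] [ 0.6   -0.361  0.025] [ 0.551 -0.401  0.022] 81
scene [205 204  13   5  36] [ 0.593 -0.241  0.02 ] [ 0.6   -0.213  0.032] [ 0.597 -0.229  0.028] 36
scene (0.011, 0.019) 1506 ((564.1698608398438, 188.17823791503906), (71.58411407470703, 175.66844177246094), 0.007919074967503548)
scene (0.05, 0.07) 127 ((579.1985473632812, 229.99945068359375), (73.48429870605469, 55.4017333984375), 78.44194793701172)
```

View pics/crop.png

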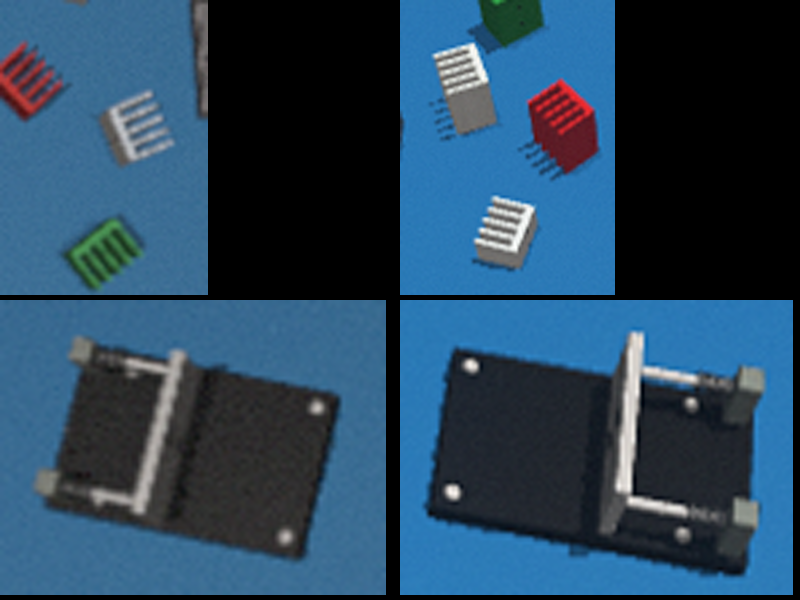

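The crop shows that the tall sink's back faces image-left in the top view (about +y), with its fins to the right. The jig's free bed is on the right of its plate, so jig +x is also about +y. The yaw difference is small.

```bash
python3 - <<'E'
from h import *
def rect(n,m,z):
    k,l,st,_=cv2.connectedComponentsWithStats(m.astype(np.uint8)); i=1+np.argmax(st[1:,4])
    v,u=np.nonzero(l==i); 
    X=onplane(n,np.c_[u,v],z)[:,:2]*1000
    r=cv2.minAreaRect(X.astype(np.float32)); print(n,len(u),np.round(r[0],1),np.round(r[1],1),round(r[2],1)); print(cv2.boxPoints(r).round(0).tolist())
for n in("top","scene"):
    q=np.load(f"pics/{n}1.png.npz"); p=q["p"].astype(int); P=np.load(f"pics/P_{n}.npy"); g=p.min(2); sat=p.max(2)-g
    near=(abs(P[...,0]-.485)<.05)&(abs(P[...,1]+.275)<.05)
    print("sink"); 
    for th in(140,165): rect(n,near&(P[...,2]>.05)&(g>th),.063)
    mb=(P[...,0]>.35)&(P[...,0]<.75)&(P[...,1]>.05)&(P[...,1]<.4)
    print("bed"); rect(n,mb&(p.max(2)<75),.015)
    print("plate top"); rect(n,mb&(P[...,2]>.054)&(P[...,2]<.07)&(g>110),.061)
    # bed corner pins / screws
    X=mb&(P[...,2]<.03)&(g>120)&(sat<40); k,l,st,ce=cv2.connectedComponentsWithStats(X.astype(np.uint8))
    for i in range(1,k):
        if st[i,4]>3: print("pin",st[i,4],ce[i].round(1),onplane(n,[ce[i]],.016).round(4))
E
```

```text
sink
top 58 [ 482.5 -274.1] [42.5 26.7] 22.6
[[458.0, -270.0], [468.0, -295.0], [507.0, -278.0], [497.0, -254.0]]
top 24 [ 478.6 -265.3] [40.1  6.1] 18.0
[[459.0, -269.0], [460.0, -274.0], [499.0, -262.0], [497.0, -256.0]]
bed
top 1873 [594.1 184.1] [170.6 109.7] 79.3
[[524.0, 110.0], [632.0, 90.0], [664.0, 258.0], [556.0, 278.0]]
plate top
top 94 [596.4 193.9] [  7.  103.3] 79.7
[[545.0, 200.0], [647.0, 181.0], [648.0, 188.0], [546.0, 207.0]]
pin 4 [189.5 168.5] [[0.6222 0.1048 0.016 ]]
pin 4 [182.5 196.5] [[0.5395 0.121  0.016 ]]
pin 23 [199.6 261.7] [[0.3562 0.0641 0.016 ]]
sink
scene 178 [ 484.7 -278. ] [46.1 35.5] 21.5
[[457.0, -270.0], [470.0, -303.0], [513.0, -286.0], [500.0, -253.0]]
scene 153 [ 484.6 -277.9] [44.9 34.8] 22.8
[[457.0, -271.0], [471.0, -303.0], [512.0, -285.0], [499.0, -253.0]]
bed
scene 3179 [589.7 186.3] [171.9 129.3] 79.8
[[511.0, 113.0], [638.0, 90.0], [668.0, 260.0], [541.0, 282.0]]
plate top
scene 159 [594.9 194.7] [  7.7 105.2] 79.5
[[542.0, 201.0], [646.0, 181.0], [647.0, 189.0], [544.0, 208.0]]
pin 23 [339.1 129.2] [[0.3545 0.0631 0.016 ]]
pin 8 [367.5 191.1] [[0.5375 0.1205 0.016 ]]
pin 4 [423.5 200.5] [[0.5582 0.2426 0.016 ]]
pin 11 [363.1 223.4] [[0.6222 0.1053 0.016 ]]
pin 4 [421.5 233.5] [[0.6424 0.2273 0.016 ]]
```

```bash
cat >> h.py <<'E'
from scipy.spatial.transform import Rotation as Ro
def pose():
    s=ctrl.observe(); R=Ro.from_quat(s["ee_rot"]).as_matrix(); return s,R,np.degrees(np.arctan2(R[1,1],R[0,1]))
def plan(xyz,yd,N):
    """tool-axis rows to world xyz with tool y at yd deg"""
    s,R,y=pose(); dw=(np.array(xyz)-s["eef_pos"])/N; th=-((yd-y+180)%360-180)/N
    print("from",s["eef_pos"].round(4),"y",round(y,2),"yaw/row",round(th,2),"t",round(s["clock"],2))
    for k in range(N):
        print((Ro.from_euler("z",-k*th,degrees=True).as_matrix().T.T@np.eye(3)@np.zeros(3)*0+ (R@Ro.from_euler("z",k*th,degrees=True).as_matrix()).T@dw).round(4).tolist())
E
sed -i 's/Ro.from_euler("z",-k\*th,degrees=True).as_matrix().T.T@np.eye(3)@np.zeros(3)\*0+ //' h.py
python3 -c "
from h import *
plan((.485,-.278,.14),22.2,15)"
```

```text
from [ 0.1598 -0.6292  0.23  ] y -75.74 yaw/row -6.53 t 0.1
[0.0268, -0.0173, 0.006]
[0.0286, -0.0142, 0.006]
[0.03, -0.0108, 0.006]
[0.031, -0.0074, 0.006]
[0.0317, -0.0038, 0.006]
[0.0319, -0.0002, 0.006]
[0.0317, 0.0035, 0.006]
[0.0311, 0.0071, 0.006]
[0.0301, 0.0106, 0.006]
[0.0287, 0.0139, 0.006]
[0.0269, 0.0171, 0.006]
[0.0248, 0.02, 0.006]
[0.0224, 0.0227, 0.006]
[0.0197, 0.0251, 0.006]
[0.0167, 0.0272, 0.006]
```

Emit:
carry_out(
  xyz=[
    [0.027,-0.017,0.006],
    [0.0285,-0.014,0.006],
    [0.03,-0.011,0.006],
    [0.031,-0.0075,0.006],
    [0.0315,-0.004,0.006],
  ],
  yaw=[-6.5,-6.5,-6.5,-6.5,-6.5],
  gripper=[1,1,1,1,1],
)

```text
clock: 0.52
eef_pos: [0.269, -0.5116, 0.2004]
ee_rot: [0.917, 0.399, -0.0, -0.001]
contact_force: [0.9, 0.6, 0.9]
width: 0.0857
grasp_force: 0.0
```

Emit:
carry_out(
  xyz=[
    [0.032,0,0.006],
    [0.0315,0.0035,0.006],
    [0.031,0.007,0.006],
    [0.03,0.0105,0.006],
    [0.0285,0.014,0.006],
  ],
  yaw=[-6.5,-6.5,-6.5,-6.5,-6.5],
  gripper=[1,1,1,1,1],
)

```text
clock: 0.93
eef_pos: [0.3775, -0.3957, 0.1706]
ee_rot: [0.768, 0.64, -0.0, -0.0]
contact_force: [0.1, -0.6, 0.0]
width: 0.0856
grasp_force: 0.0
```

Emit:
carry_out(
  xyz=[
    [0.027,0.017,0.006],
    [0.025,0.02,0.006],
    [0.0225,0.0225,0.006],
    [0.0195,0.025,0.006],
    [0.0165,0.027,0.006],
  ],
  yaw=[-6.5,-6.5,-6.5,-6.5,-6.5],
  gripper=[1,1,1,1,1],
)

```text
clock: 1.35
eef_pos: [0.4861, -0.2796, 0.1406]
ee_rot: [0.559, 0.829, -0.0, -0.0]
contact_force: [0.3, -0.4, -0.3]
width: 0.0852
grasp_force: 0.0
```

Emit:
carry_out(
  xyz=[
    [0,0,0],
    [0,0,0],
    [0,0,0],
    [0,0,0],
    [0,0,0],
  ],
  yaw=[0,0,0,0,0],
  gripper=[1,1,1,1,1],
)

```text
clock: 1.77
eef_pos: [0.4845, -0.2829, 0.1413]
ee_rot: [0.562, 0.827, -0.001, -0.0]
contact_force: [-0.1, -0.1, -0.4]
width: 0.0857
grasp_force: 0.0
```

```bash
python3 -c "
from h import *
p,d=snap('scene','s2.png'); cv2.imwrite('pics/s2c.png',cv2.resize(p[60:260,110:310,::-1],None,fx=3,fy=3))
plan((.485,-.278,.08),22.2,5); print(ctrl.observe()['contact_force'])"
```

```text
from [ 0.4846 -0.2827  0.1413] y 21.56 yaw/row -0.13 t 1.82
[0.0009, 0.0004, 0.0123]
[0.0009, 0.0004, 0.0123]
[0.0009, 0.0004, 0.0123]
[0.0009, 0.0004, 0.0123]
[0.0009, 0.0004, 0.0123]
[-0.88894636 -0.24814878  0.51661887]
```

View pics/s2c.png

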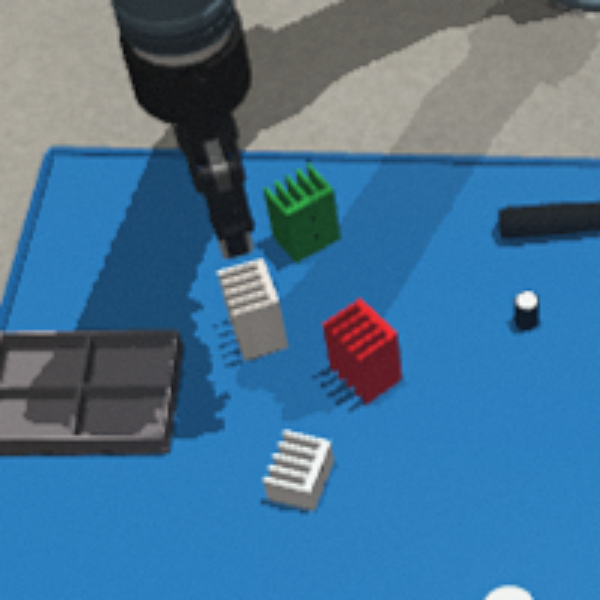

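The crop shows the gripper above and behind the tall sink at crop (250,310), with one finger tip visible at crop (235,245), which is (188,142) in the full picture. I'll check that against the expected tip projections.

```bash
python3 -c "
from h import *
K,d,R,t=cam('scene'); e,Rt,y=pose()
u=np.array([np.cos(np.radians(y)),np.sin(np.radians(y)),0]);c=e['eef_pos']
X=np.array([c+u*.045+[0,0,.013],c-u*.045+[0,0,.013],c,[.485,-.278,.063]])
print(cv2.projectPoints(X,cv2.Rodrigues(R)[0],t,K,d)[0].reshape(-1,2).round(1))"
```

```text
[[188.9 143.5]
 [179.1 113.2]
 [184.9 132.1]
 [192.4 155.1]]
```

Emit:
carry_out(
  xyz=[
    [0.0045,0.002,0.02],
    [0,0,0.025],
    [0,0,0.025],
    [0,0,0.025],
    [0,0,0.028],
  ],
  yaw=[-0.6,0,0,0,0],
  gripper=[1,1,1,1,1],
)

```text
clock: 2.23
eef_pos: [0.486, -0.2778, 0.0181]
ee_rot: [0.558, 0.83, -0.0, 0.001]
contact_force: [-0.1, -1.1, 0.6]
width: 0.0851
grasp_force: 0.0
```

Emit:
carry_out(
  xyz=[
    [0,0,0],
    [0,0,0],
    [0,0,0],
    [0,0,0],
    [0,0,0],
  ],
  yaw=[0,0,0,0,0],
  gripper=[1,1,0.6,0.5,0.4],
)

```text
clock: 2.65
eef_pos: [0.4876, -0.2771, 0.0205]
ee_rot: [0.557, 0.831, 0.0, 0.002]
contact_force: [0.3, -0.3, -0.1]
width: 0.0516
grasp_force: 0.0
```

Emit:
carry_out(
  xyz=[
    [0,0,0],
    [0,0,0],
    [0,0,0],
    [0,0,0],
    [0,0,0],
  ],
  yaw=[0,0,0,0,0],
  gripper=[0.2,0,0,0,0],
)

```text
clock: 3.07
eef_pos: [0.4874, -0.2772, 0.0204]
ee_rot: [0.557, 0.831, -0.0, 0.002]
contact_force: [-1.0, -0.2, 8.2]
width: 0.0436
grasp_force: 61.6
```

Emit:
carry_out(
  xyz=[
    [0,0,0],
    [0,0,0],
    [0,0,0],
    [0,0,0],
    [0,0,0],
  ],
  yaw=[0,0,0,0,0],
  gripper=[0,0,0,0,0],
)

```text
clock: 3.48
eef_pos: [0.4874, -0.2772, 0.0204]
ee_rot: [0.557, 0.831, -0.0, 0.002]
contact_force: [-0.9, -1.2, 7.1]
width: 0.0432
grasp_force: 61.6
```

```bash
python3 -c "
from h import *
s,R,y=pose(); print(s['eef_pos'],y,s['width'],s['grasp_force'],s['contact_force'],R[:,2])"
```

```text
[ 0.48743382 -0.27718123  0.02037985] 22.344784070079967 0.04317330456404039 61.57862663269043 [-0.93365793 -1.23131306  7.11341524] [ 0.00268346 -0.00232123 -0.99999371]
```

Emit:
carry_out(
  xyz=[
    [0,0,-0.01],
    [0,0,-0.02],
    [0,0,-0.03],
    [0,0,-0.03],
    [0,0,-0.03],
  ],
  yaw=[0,0,0,0,0],
  gripper=[0,0,0,0,0],
)

```text
clock: 3.9
eef_pos: [0.4852, -0.2753, 0.1394]
ee_rot: [0.556, 0.831, 0.0, -0.001]
contact_force: [0.4, 0.2, 0.6]
width: 0.0435
grasp_force: 61.1
```

Emit:
carry_out(
  xyz=[
    [0,0,0],
    [0,0,0],
    [0,0,0],
    [0,0,0],
    [0,0,0],
  ],
  yaw=[0,0,0,0,0],
  gripper=[0,0,0,0,0],
)

```text
clock: 4.32
eef_pos: [0.4844, -0.2753, 0.1364]
ee_rot: [0.557, 0.831, -0.0, -0.002]
contact_force: [0.5, 0.6, -1.5]
width: 0.0434
grasp_force: 61.1
```

```bash
python3 -c "
from h import *
plan((.587,.147,.14),-10.5,20); print(ctrl.observe()['width'])"
```

```text
from [ 0.4844 -0.2753  0.1364] y 22.36 yaw/row 1.64 t 4.32
[0.0176, 0.0128, -0.0002]
[0.0179, 0.0123, -0.0002]
[0.0183, 0.0117, -0.0002]
[0.0186, 0.0112, -0.0002]
[0.0189, 0.0107, -0.0002]
[0.0192, 0.0101, -0.0002]
[0.0195, 0.0096, -0.0002]
[0.0198, 0.009, -0.0002]
[0.02, 0.0084, -0.0002]
[0.0203, 0.0079, -0.0002]
[0.0205, 0.0073, -0.0002]
[0.0207, 0.0067, -0.0002]
[0.0209, 0.0061, -0.0002]
[0.021, 0.0055, -0.0002]
[0.0212, 0.0049, -0.0002]
[0.0213, 0.0043, -0.0002]
[0.0214, 0.0037, -0.0002]
[0.0215, 0.0031, -0.0002]
[0.0216, 0.0024, -0.0002]
[0.0217, 0.0018, -0.0002]
0.04344233441896185
```

Emit:
carry_out(
  xyz=[
    [0.0175,0.013,0],
    [0.018,0.0125,0],
    [0.0185,0.0115,0],
    [0.0185,0.011,0],
    [0.019,0.0105,0],
  ],
  yaw=[1.65,1.65,1.65,1.65,1.65],
  gripper=[0,0,0,0,0],
)

```text
clock: 4.73
eef_pos: [0.5105, -0.1691, 0.1368]
ee_rot: [0.616, 0.788, -0.0, -0.001]
contact_force: [-0.1, 1.1, -2.2]
width: 0.0431
grasp_force: 61.1
```

Emit:
carry_out(
  xyz=[
    [0.019,0.01,0],
    [0.0195,0.0095,0],
    [0.02,0.009,0],
    [0.02,0.0085,0],
    [0.0205,0.008,0],
  ],
  yaw=[1.65,1.65,1.65,1.65,1.65],
  gripper=[0,0,0,0,0],
)

```text
clock: 5.15
eef_pos: [0.5361, -0.0635, 0.1368]
ee_rot: [0.671, 0.742, -0.001, -0.001]
contact_force: [0.4, 0.8, -0.8]
width: 0.0433
grasp_force: 61.0
```

Emit:
carry_out(
  xyz=[
    [0.0205,0.0075,0],
    [0.0205,0.0065,0],
    [0.021,0.006,0],
    [0.021,0.0055,0],
    [0.021,0.005,0],
  ],
  yaw=[1.65,1.65,1.65,1.65,1.65],
  gripper=[0,0,0,0,0],
)

```text
clock: 5.57
eef_pos: [0.5619, 0.0418, 0.1367]
ee_rot: [0.722, 0.692, -0.001, -0.001]
contact_force: [0.5, 0.6, -0.7]
width: 0.0436
grasp_force: 61.0
```

Emit:
carry_out(
  xyz=[
    [0.0215,0.0045,0],
    [0.0215,0.0035,0],
    [0.0215,0.003,0],
    [0.0215,0.0025,0],
    [0.0215,0.002,0],
  ],
  yaw=[1.65,1.65,1.65,1.65,1.65],
  gripper=[0,0,0,0,0],
)

```text
clock: 5.98
eef_pos: [0.588, 0.147, 0.1365]
ee_rot: [0.77, 0.638, -0.001, -0.001]
contact_force: [-0.1, 0.1, -1.2]
width: 0.0438
grasp_force: 61.0
```

Emit:
carry_out(
  xyz=[
    [0,0,0],
    [0,0,0],
    [0,0,0],
    [0,0,0],
    [0,0,0],
  ],
  yaw=[0,0,0,0,0],
  gripper=[0,0,0,0,0],
)

```text
clock: 6.4
eef_pos: [0.5888, 0.1442, 0.1377]
ee_rot: [0.77, 0.638, -0.001, 0.0]
contact_force: [0.4, 0.3, -2.3]
width: 0.0433
grasp_force: 61.1
```

```bash
python3 -c "
from h import *
p,d=snap('scene','s3.png'); p2,d2=snap('top','t3.png')
a=cv2.resize(p[120:270,340:470,::-1],(390,450)); b=cv2.resize(p2[120:245,100:225,::-1],(400,400)); z=np.zeros((450,800,3),np.uint8); z[:,:390]=a; z[:400,400:]=b
cv2.imwrite('pics/c3.png',z)
plan((.587,.147,.0324),-10.5,10); s,R,y=pose(); print(R[:,2],s['width'],s['contact_force'])"
```

```text
from [0.589  0.1447 0.1381] y -10.75 yaw/row -0.03 t 6.5
[0.0002, -0.0002, 0.0106]
[0.0002, -0.0002, 0.0106]
[0.0002, -0.0002, 0.0106]
[0.0002, -0.0002, 0.0106]
[0.0002, -0.0002, 0.0106]
[0.0002, -0.0002, 0.0106]
[0.0002, -0.0002, 0.0106]
[0.0002, -0.0002, 0.0106]
[0.0002, -0.0002, 0.0106]
[0.0002, -0.0002, 0.0106]
[-3.75516624e-04 -7.44657098e-04 -9.99999652e-01] 0.04325075555718642 [ 0.46827715  0.84455829 -0.69348329]
```

View pics/c3.png

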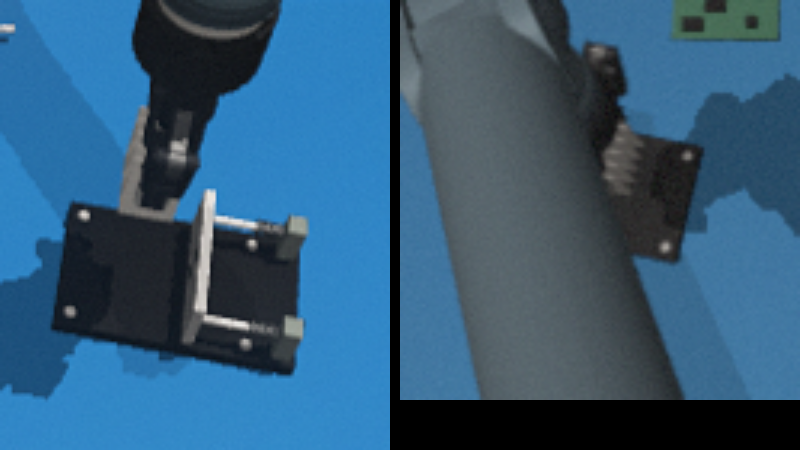

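The sink hangs upright above the free bed with its fins toward jig −x. In the full scene picture, the lower edge of its near side runs from about (380,190.7) to (398.3,192.7).

```bash
python3 -c "
from h import *
X=onplane('scene',[(380,190.7),(398.3,192.7)],.1205); print(X.round(4), np.linalg.norm(X[1]-X[0]))
jx=np.array([np.cos(np.radians(79.5)),np.sin(np.radians(79.5)),0]); jy=np.array([-jx[1],jx[0],0]); c=pose()[0]['eef_pos']
for x in X: print('rel tcp jx',(x-c)@jx,'jy',(x-c)@jy)
O=np.array([.594,.1845,.003]); print('tcp in jig',(c-O)@jx,(c-O)@jy)
d=np.load('pics/s3.png.npz')['d']; v,u=np.mgrid[175:192,378:402]; P=bydepth('scene',np.c_[u.ravel(),v.ravel()],d); P=P[(P[:,2]>.115)&(P[:,2]<.19)]; P=P-c
print(len(P),P[:,2].min(),np.percentile(P@jx,[1,50,99]),np.percentile(P@jy,[1,50,99]))"
```

```text
[[0.607  0.1246 0.1205]
 [0.6106 0.1604 0.1205]] 0.03598974646179085
rel tcp jx -0.016516530830687364 jy -0.02143454175295713
rel tcp jx 0.01934129950916521 jy -0.018355929451556466
tcp in jig -0.040003110467790245 -0.0023082151710303533
204 -0.0187261749568626 [-0.01920568 -0.00959267  0.01583617] [-0.05022368 -0.02079951  0.01104899]
```

Emit:
carry_out(
  xyz=[
    [0,-0.0023,0.02],
    [0,0,0.02],
    [0,0,0.02],
    [0,0,0.02],
    [0,0,0.02],
  ],
  yaw=[-0.25,0,0,0,0],
  gripper=[0,0,0,0,0],
)

```text
clock: 6.92
eef_pos: [0.587, 0.1458, 0.0377]
ee_rot: [0.769, 0.64, 0.0, 0.0]
contact_force: [-0.6, 0.2, -1.1]
width: 0.0434
grasp_force: 61.1
```

Emit:
carry_out(
  xyz=[
    [0,0,0],
    [0,0,0],
    [0,0,0],
    [0,0,0],
    [0,0,0.001],
  ],
  yaw=[0,0,0,0,0],
  gripper=[0,0,0,0,0],
)

```text
clock: 7.33
eef_pos: [0.5884, 0.1472, 0.0393]
ee_rot: [0.768, 0.64, 0.002, 0.001]
contact_force: [0.5, -0.2, -1.3]
width: 0.0435
grasp_force: 61.2
```

```bash
cat >> h.py <<'E'
jx=np.array([np.cos(np.radians(79.5)),np.sin(np.radians(79.5)),0]); jy=np.array([-jx[1],jx[0],0]); O=np.array([.594,.1845,.003])
def rep():
    s,R,y=pose(); c=s["eef_pos"]-O; f=s["contact_force"]
    print("t",round(s["clock"],2),"jig mm",(1e3*np.array([c@jx,c@jy])).round(2),"z",s["eef_pos"][2].round(4),"yaw",round(y,2),"tilt",R[:2,2].round(4),"F jig",np.array([f@jx,f@jy,f[2]]).round(2),"w",s["width"].round(4),"T",s["ft_torque"].round(2))
E
python3 -c "
from h import *
rep()"
```

```text
Traceback (most recent call last):
  File "h.py", line 29, in rep
    print("t",round(s["clock"],2),"jig mm",(1e3*np.array([c@jx,c@jy])).round(2),"z",s["eef_pos"][2].round(4),"yaw",round(y,2),"tilt",R[:2,2].round(4),"F jig",np.array([f@jx,f@jy,f[2]]).round(2),"w",s["width"].round(4),"T",s["ft_torque"].round(2))
                                                                                                                                                                                                      ^^^^^^^^^^^^^^^^
AttributeError: 'float' object has no attribute 'round'
```

Lowering in small steps and watching the vertical force.

Emit:
carry_out(
  xyz=[
    [0,0,0.002],
    [0,0,0.002],
    [0,0,0],
    [0,0,0],
    [0,0,0],
  ],
  yaw=[0,0,0,0,0],
  gripper=[0,0,0,0,0],
)

```text
clock: 7.75
eef_pos: [0.5867, 0.1467, 0.0333]
ee_rot: [0.768, 0.64, -0.0, -0.0]
contact_force: [-0.4, 0.9, -1.9]
width: 0.0434
grasp_force: 61.2
```

Emit:
carry_out(
  xyz=[
    [0,0,0.001],
    [0,0,0],
    [0,0,0],
    [0,0,0],
    [0,0,0],
  ],
  yaw=[0,0,0,0,0],
  gripper=[0,0,0,0,0],
)

```text
clock: 8.17
eef_pos: [0.587, 0.1468, 0.0325]
ee_rot: [0.768, 0.64, 0.0, 0.0]
contact_force: [-0.8, -0.3, 0.7]
width: 0.0434
grasp_force: 61.4
```

```bash
sed -i 's/s\["width"\].round(4)/round(s["width"],4)/' h.py
python3 -c "
from h import *
rep()"
```

```text
t 8.17 jig mm [-38.35   0.06] z 0.0325 yaw -10.39 tilt [0.0005 0.0002] F jig [-0.45  0.75  0.66] w 0.0434 T [ 0.03 -0.04 -0.06]
```

Emit:
carry_out(
  xyz=[
    [0,0,0.0005],
    [0,0,0],
    [0.002,0,0],
    [0.004,0,0],
    [0.004,0,0],
  ],
  yaw=[0,0,0,0,0],
  gripper=[0,0,0,0,0],
)

```text
clock: 8.58
eef_pos: [0.5892, 0.1534, 0.0324]
ee_rot: [0.769, 0.639, -0.001, 0.002]
contact_force: [-0.7, -3.3, 5.5]
width: 0.0436
grasp_force: 62.0
```

Emit:
carry_out(
  xyz=[
    [0.004,0,0],
    [0.004,0,0],
    [0.002,0,0],
    [0,0,0],
    [0,0,0],
  ],
  yaw=[0,0,0,0,0],
  gripper=[0,0,0,0,0],
)

```text
clock: 9.0
eef_pos: [0.5914, 0.1652, 0.0324]
ee_rot: [0.768, 0.64, 0.0, 0.001]
contact_force: [-0.2, -3.4, 5.2]
width: 0.0435
grasp_force: 61.8
```

```bash
python3 -c "
from h import *
rep()"
```

```text
t 9.0 jig mm [-19.41  -0.96] z 0.0324 yaw -10.43 tilt [ 0.0016 -0.0013] F jig [-3.35 -0.39  5.15] w 0.0435 T [-0.71  0.   -0.01]
```

Emit:
carry_out(
  xyz=[
    [0.001,-0.001,-0.0003],
    [0.002,0,0],
    [0.002,0,0],
    [0,0,0],
    [0,0,0],
  ],
  yaw=[0,0,0,0,0],
  gripper=[0,0,0,0,0],
)

```text
clock: 9.42
eef_pos: [0.5906, 0.1711, 0.0324]
ee_rot: [0.768, 0.64, 0.0, 0.0]
contact_force: [-0.0, -2.6, 5.9]
width: 0.0437
grasp_force: 61.8
```

Emit:
carry_out(
  xyz=[
    [0.002,0,0],
    [0.002,0,0],
    [0.002,0,0],
    [0,0,0],
    [0,0,0],
  ],
  yaw=[0,0,0,0,0],
  gripper=[0,0,0,0,0],
)

```text
clock: 9.83
eef_pos: [0.5915, 0.1762, 0.0324]
ee_rot: [0.768, 0.64, -0.001, 0.001]
contact_force: [-0.9, -3.8, 5.3]
width: 0.0434
grasp_force: 62.0
```

```bash
python3 -c "
from h import *
rep()
p,d=snap('scene','s4.png'); cv2.imwrite('pics/c4.png',cv2.resize(p[130:260,345:475,::-1],(585,585),interpolation=cv2.INTER_CUBIC))"
```

```text
t 9.83 jig mm [-8.65  0.94] z 0.0324 yaw -10.43 tilt [-0.0002 -0.0018] F jig [-3.88  0.2   5.32] w 0.0434 T [-0.96  0.1  -0.04]
```

View pics/c4.png

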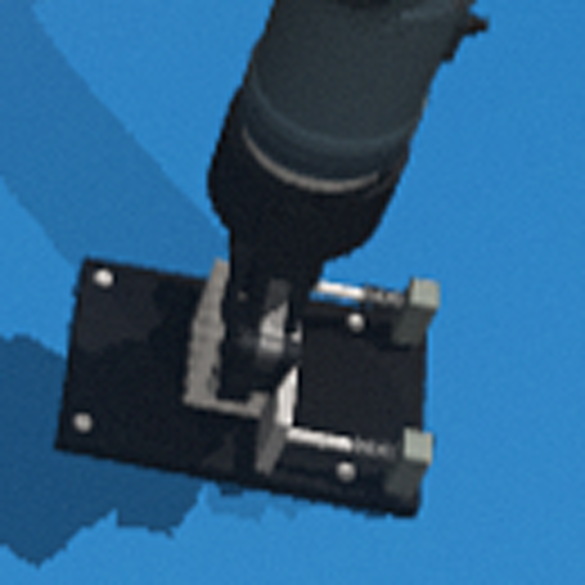

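The sink is on the bed with its back against the plate near crop (285,400). The near end of the plate, to the right of the gripper, is still visible. I'll measure the plate shift from depth points there, compared with the relaxed picture.

```bash
cat >> h.py <<'E'
def platex(D,p):
    v,u=np.mgrid[170:250,380:450]; uv=np.c_[u.ravel(),v.ravel()]
    g=p[170:250,380:450].reshape(-1,3).astype(int).min(1)
    Q=onplane("scene",uv,.061)-O; Z=bydepth("scene",uv,D)[:,2]; a,b=Q@jx,Q@jy
    m=(abs(Z-.061)<.006)&(b<-.030)&(b>-.051)&(g>110)&(a>-.01)&(a<.05)
    if m.sum()<3: print("few",m.sum()); return
    print("plate top n",m.sum(),"centre jx mm",(1e3*np.array([a[m].mean(),np.median(a[m]),a[m].min(),a[m].max()])).round(1),"jy",(1e3*b[m].min()).round(1),(1e3*b[m].max()).round(1))
E
python3 -c "
from h import *
for n in('scene1','s3','s4'):
    q=np.load(f'pics/{n}.png.npz'); platex(q['d'],q['p'])"
```

```text
plate top n 32 centre jx mm [ 9.9  9.8  6.4 13.4] jy -50.1 -30.4
plate top n 31 centre jx mm [10.  10.2  6.6 13.4] jy -50.1 -30.4
plate top n 31 centre jx mm [12.9 12.9  9.1 16.6] jy -50.7 -31.0
```

Emit:
carry_out(
  xyz=[
    [0.002,0,0],
    [0.0025,0,0],
    [0.0025,0,0],
    [0.0025,0,0],
    [0.0015,0,0],
  ],
  yaw=[0,0,0,0,0],
  gripper=[0,0,0,0,0],
)

```text
clock: 10.3
eef_pos: [0.5929, 0.1839, 0.0325]
ee_rot: [0.769, 0.639, -0.003, 0.002]
contact_force: [-3.7, -9.6, 11.0]
width: 0.0434
grasp_force: 62.5
```

Emit:
carry_out(
  xyz=[
    [0,-0.0003,0],
    [0,0,0],
    [0,0,0],
    [0,0,0],
    [0,0,0],
  ],
  yaw=[0,0,0,0,0],
  gripper=[0,0,0,0,0],
)

```text
clock: 10.72
eef_pos: [0.5929, 0.1841, 0.0324]
ee_rot: [0.769, 0.639, -0.003, 0.002]
contact_force: [-1.5, -7.7, 8.6]
width: 0.0432
grasp_force: 62.3
```

```bash
python3 -c "
from h import *
rep(); p,d=snap('scene','s5.png'); platex(d,p); rep()"
```

```text
t 10.72 jig mm [-0.56  0.98] z 0.0324 yaw -10.54 tilt [-0.0019 -0.0059] F jig [-7.8   0.04  8.56] w 0.0432 T [-1.61  0.35 -0.03]
plate top n 31 centre jx mm [20.9 20.9 17.2 24.7] jy -50.3 -30.1
t 10.77 jig mm [-0.53  0.98] z 0.0324 yaw -10.54 tilt [-0.0018 -0.0058] F jig [-8.14  0.43  9.88] w 0.0435 T [-1.62  0.38 -0.14]
```

Emit:
carry_out(
  xyz=[
    [0.001,0,-0.0003],
    [0.002,0,0],
    [0.002,0,0],
    [0.002,0,0],
    [0.0005,0,0],
  ],
  yaw=[0,0,0,0,0],
  gripper=[0,0,0,0,0],
)

```text
clock: 11.18
eef_pos: [0.5939, 0.1892, 0.0325]
ee_rot: [0.769, 0.639, -0.004, 0.003]
contact_force: [-4.1, -11.6, 12.3]
width: 0.0435
grasp_force: 62.5
```

Emit:
carry_out(
  xyz=[
    [0,0,0],
    [0,0,0],
    [0,0,0],
    [0,0,0],
    [0,0,0],
  ],
  yaw=[0,0,0,0,0],
  gripper=[0,0,0,0,0],
)

```text
clock: 11.6
eef_pos: [0.5939, 0.1892, 0.0325]
ee_rot: [0.769, 0.639, -0.004, 0.002]
contact_force: [-3.3, -10.8, 11.4]
width: 0.0435
grasp_force: 62.5
```

```bash
python3 -c "
from h import *
rep(); p,d=snap('scene','s6.png'); platex(d,p); rep()
cv2.imwrite('pics/c6.png',cv2.resize(p[130:260,345:475,::-1],(585,585),interpolation=cv2.INTER_CUBIC))"
```

```text
t 11.6 jig mm [4.58 0.99] z 0.0325 yaw -10.59 tilt [-0.0036 -0.0094] F jig [-11.22   1.26  11.36] w 0.0435 T [-2.18  0.55 -0.02]
plate top n 34 centre jx mm [26.2 26.5 22.6 29.6] jy -50.9 -30.7
t 11.65 jig mm [4.59 0.97] z 0.0325 yaw -10.59 tilt [-0.0035 -0.0093] F jig [-11.22   1.25  10.51] w 0.0431 T [-2.12  0.55  0.03]
```

View pics/c6.png

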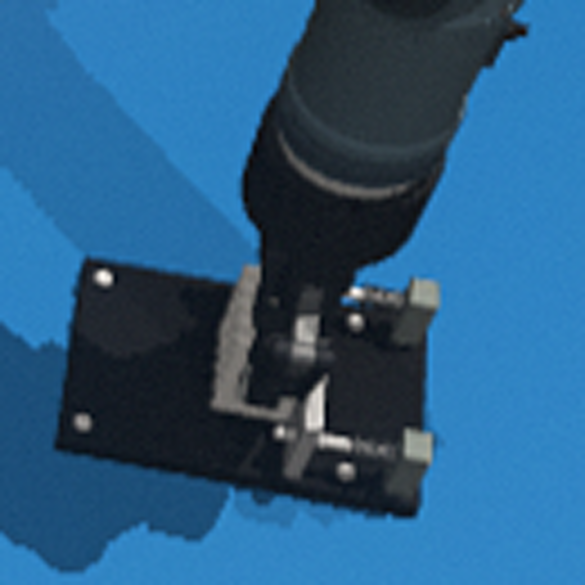

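The sink is upright and flush against the plate, and the springs are compressed. Deflection is about 16.3 mm, so I'll ease the downward load a little and make the last small advance.

Emit:
carry_out(
  xyz=[
    [0.0005,0,-0.0004],
    [0.0005,0,0],
    [0,0,0],
    [0,0,0],
    [0,0,0],
  ],
  yaw=[0,0,0,0,0],
  gripper=[0,0,0,0,0],
)

```text
clock: 12.07
eef_pos: [0.5939, 0.1896, 0.0325]
ee_rot: [0.769, 0.639, -0.005, 0.003]
contact_force: [-3.0, -11.2, 9.3]
width: 0.0435
grasp_force: 62.4
```

Emit:
carry_out(
  xyz=[
    [0,0,0],
    [0,0,0],
    [0,0,0],
    [0,0,0],
    [0,0,0],
  ],
  yaw=[0,0,0,0,0],
  gripper=[0,0,0,0,0],
)

```text
clock: 12.48
eef_pos: [0.5939, 0.1896, 0.0325]
ee_rot: [0.769, 0.639, -0.005, 0.003]
contact_force: [-3.4, -10.8, 9.9]
width: 0.0434
grasp_force: 62.4
```

```bash
python3 -c "
from h import *
rep(); p,d=snap('scene','s7.png'); platex(d,p); rep()
# sink top, near side edge and fin ends
v,u=np.mgrid[180:235,385:425]; uv=np.c_[u.ravel(),v.ravel()]; P=bydepth('scene',uv,d)-O; g=p[180:235,385:425].reshape(-1,3).astype(int).min(1)
m=(abs(P[:,2]-.072)<.004)&(g>60)&(P@jx<.03); Q=P[m]; print(len(Q),'z',np.median(Q[:,2]),'jx',np.percentile(Q@jx,[2,98]),'jy',np.percentile(Q@jy,[2,98]))"
```

```text
t 12.48 jig mm [5.04 0.99] z 0.0325 yaw -10.61 tilt [-0.004 -0.01 ] F jig [-11.26   1.4    9.93] w 0.0434 T [-2.2   0.48 -0.03]
plate top n 33 centre jx mm [26.5 26.7 22.9 30.4] jy -50.9 -30.3
t 12.53 jig mm [5.04 1.  ] z 0.0325 yaw -10.61 tilt [-0.004  -0.0099] F jig [-11.51   0.82  10.96] w 0.0435 T [-2.23  0.45  0.01]
37 z 0.07154068033991179 jx [-0.01324362 -0.00594032] jy [-0.02041947  0.02372482]
```

Emit:
carry_out(
  xyz=[
    [0.0005,0,0],
    [0.0005,0,0],
    [0.0002,0,0],
    [0,0,0],
    [0,0,0],
  ],
  yaw=[0,0,0,0,0],
  gripper=[0,0,0,0,0],
)

```text
clock: 12.95
eef_pos: [0.594, 0.1903, 0.0325]
ee_rot: [0.769, 0.639, -0.005, 0.003]
contact_force: [-3.7, -11.4, 11.0]
width: 0.0432
grasp_force: 62.4
```

Emit:
carry_out(
  xyz=[
    [0,0,0],
    [0,0,0],
    [0,0,0],
    [0,0,0],
    [0,0,0],
  ],
  yaw=[0,0,0,0,0],
  gripper=[0,0,0,0,0],
)

```text
clock: 13.37
eef_pos: [0.594, 0.1903, 0.0325]
ee_rot: [0.769, 0.639, -0.005, 0.003]
contact_force: [-3.1, -12.1, 10.6]
width: 0.0434
grasp_force: 62.4
```

```bash
python3 -c "
from h import *
rep(); p,d=snap('scene','s8.png'); platex(d,p); rep()
print(ctrl.hand_in())"
```

```text
t 13.37 jig mm [5.69 1.02] z 0.0325 yaw -10.61 tilt [-0.0044 -0.0109] F jig [-12.5    0.85  10.6 ] w 0.0434 T [-2.35  0.55 -0.03]
plate top n 32 centre jx mm [27.6 27.4 23.5 31. ] jy -50.9 -30.3
t 13.42 jig mm [5.65 0.98] z 0.0325 yaw -10.62 tilt [-0.0044 -0.0109] F jig [-12.18   1.61  10.45] w 0.0433 T [-2.41  0.56 -0.01]
the job is handed in; nothing more can be done
None
```

The job is handed in: the tall heat sink stands upright on the jig bed, square to the stop plate and centred to about 1 mm, still gripped, with the plate pushed back about 17.5 mm as measured from the camera (about 7 N by the spring rate; the wrist read about 12 N, the rest taken to be bed friction).

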